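# Drive a screw eye home with a tommy bar

## Task

Take the orange-handled tommy bar out of its wooden sleeve, get hold of it by the handle and slide its steel rod through the loop of the screw eye in the batten, at least 25 mm past the loop. Turn the eye clockwise with it until it stops (fully home), then draw the bar out and leave it lying flat on the table, clear of the batten and the sleeve. Keep the fingers off the eye and leave the paint pot, the tree and the wagon where they are.

Things in the scene. Friction and masses are not known exactly. Their poses are not given: they have to be found in the camera images.
- batten: pale softwood batten, 130 x 52 x 18 mm, fixed to the table by two flush screws; origin at the centre of its underside, x along its length, z up. The screw eye stands upright in the middle of its top
- eye: steel screw eye: upright ring of 6 mm wire, 15 mm clear inside, 27 mm outside, on a collared shank over the batten's centre. Origin at the ring's centre, 38 mm above the table; the hole runs along its y axis, z up (screw axis); the frame turns with it. A 10 mm rod in the loop has about 40 degrees of play either way before it bites and turns the eye
- eye_turn (a joint): turn of the screw eye, rad: what is still to turn clockwise (seen from above) until it is home; 0 = home, where it meets a hard stop and the hole runs across the batten (eye y along batten y); starts at 0.55 to 0.9. Stiff (about 0.12 N m) and stays where it is left
- bar: tommy bar, 0.1 to 0.16 kg: square orange handle 65 x 22 x 22 mm, from which a round-ended steel rod of 10 mm diameter projects 110 mm; lies level on its handle. Origin under the handle's middle; x along the bar to the tip, z up; rod axis 11 mm above the underside. Starts in the sleeve, handle inward, the last 34 to 40 mm of rod standing out, axis 17 mm above the table
- bar_tip (a point): end of the bar's rod, on its axis, 142.5 mm from the middle of the handle
- sleeve: brown wooden tool sleeve, 150 long x 38 wide x 39 mm high, fixed to the table; closed all round but for its mouth at the +x end; inside 28 mm wide and 28 mm high, floor 6 mm thick. Origin at the centre of its underside, x towards the mouth, z up
- pot: red paint pot with white cap, 31 mm diameter, 42 mm high; origin under its centre; bystander
- tree: dark green model fir tree, 45 x 39 x 61 mm; origin under its centre; bystander
- wagon: brown model coal wagon, 19 x 73 x 24 mm, long along its y; origin under its centre; bystander

How it is judged:
By the outcome, as a careful person would: the job done as asked, in the order asked, and still so for the second after the job is handed in, with the robot touching nothing.
It also fails if it takes over 58 s, if anything falls off the work surface, if the arm or the gripper's body presses on something with over 40 N, if the wrist force passes 120 N, or if a joint passes its speed limit or range.

## Robot

A 6-joint arm with a two-finger parallel gripper is mounted at the origin on a cart in front of the work surface, level with it; the furniture and walls round the work are solid. World frame = base frame: x ahead of the robot, y to its left, z up, the work surface at z = 0. Lengths are in m, angles in degrees, forces in N, time in s.
With the tool pointing down it reaches from about 0.3 to 0.75 m from the base axis. Payload 8.5 kg.
Tool frame: the origin (TCP) lies at the very end of the fingers, on their centre line; the grasp point (between the pads) lies 19 mm behind it (env.hold_point_z is the distance from the TCP to the grasp point, in m); z points along the fingers, y is the line along which they close (so a half turn about z gives the same grasp; the last joint's range is limited). The gripper opens to 85 mm and grips with 20 to 120 N. Pads are 22 mm wide; open, the fingers measure 114 mm over their backs; the gripper's body (76 mm by 85 mm) begins 54 mm behind the grasp point. The pads swing forward as they close: fully open they stand 13 mm farther back than shut.
Start: joints at [58.654, 21.807, 74.336, -0, 83.858, -12.336], TCP at [0.179, 0.52, 0.231] pointing down, gripper open.
Joint ranges: [-178.18, 178.18], [-50.72, 133.34], [12.68, 142.11], [-81.47, 261.47], [9.98, 163.14], [-165.26, 165.26]. Speed limits (degrees/s): [136.94, 136.94, 180, 180, 180, 180].

## Interface

Orientations are given as a 3x3 rotation matrix whose columns are the frame's x, y, z axes.
In Python, from rig import env, optics gives the robot as it stands.
- The arm moves only by the shell command python3 -m jog 'ROWS' [OPENING] [FORCE]. ROWS is JSON, a list of rows, each an object with "linear": the shift along the tool's x, y, z in units of 40 mm (1.0 is 40 mm), a list of three; "roll": the turn about the tool's z in units of 5 degrees (1.0 is 5 degrees). A call has 1 to 12 rows; each row shifts and turns the commanded pose from where the row before left it, along the tool's axes as they then stand; what a row does not reach is not made up. A row lasts 1/12 s, in which the tool goes at most 41.7 mm and 7.16 degrees, less where a joint would pass 70% of its speed; a pose out of reach is approached as far as the arm can. A call is refused whole if a number of a shift passes 1 or a number of a turn 1, either way. A call with a gripper value outside its range is refused whole. OPENING is the opening, from -1 (shut) to 1 (fully open), set as the call begins (- or left out, the last holds). The fingers move at their own pace and stop on an object; FORCE is the grip in N (left out, the last holds). Time passes only in rows, so rows that do not move let the fingers close. It gives the time, the measured TCP pose, the force, the opening and the grip force at its end, in the units of the state.
- env.observe(): the state, without advancing time (a new reading comes with each control period).
- optics.get_image(name): name is "scene" or "top" or "wrist"; returns the picture (480x640x3 uint8, red, green, blue); there is no depth.
- optics.calibration(name): a dict with "fov_y" (degrees; the focal length in pixels is half the picture's height over the tangent of half this angle, whatever the lens; pixels are square), "cx", "cy" (the principal point, pixels), "D" ([k1, k2, p1, p2, k3] as OpenCV has them; the pictures are not rectified), "T" (4x4, takes a point from camera to world coordinates). Camera axes: x right, y down, z forward; pixel columns grow to the right and rows downward; lengths in m; the calibration is good to about 2 mm. A picture is of the moment at which its call begins: read the wrist's pose just before it. calibration takes no time and is no camera call; for the wrist camera it gives the pose at the moment of the call.
- env.close_job(): hands the job in; it is judged then, once.
The state is a dict: "time_s": time; "q": joint angles; "qvel": joint speeds; "joint_efforts": joint torques, N m; "position": TCP position; "tool_rot": TCP orientation; "ft_force": force on the tool from outside, world axes, zero at the start; "wrist_torque": the same for the moment, N m; "grip_width": finger opening in m; "gripper_force": force on a finger pad.
Only numpy, scipy, OpenCV 4.12 (cv2) and the standard library are available. Lean on these libraries where they do the work, as an engineer would, in place of code of your own. Each camera call takes 0.05 s, during which the arm holds its last target. There are 200 camera calls.

## Working session

There is one attempt and no reset: what is moved stays moved. The work goes in short steps, Python scripts to look and compute and a shell command to move; the robot and the scene stay as the last step left them, time stands still between calls to the robot, and variables do not carry over. Pictures are saved under pics/ and viewed, at most 10 in all, crops included, and the job is handed in when it is done.

```bash
ls; mkdir -p pics; cat > h.py <<'E'
import numpy as np, cv2
from rig import env, optics
def K(c):
    f=240/np.tan(np.radians(c['fov_y'])/2); return np.array([[f,0,c['cx']],[0,f,c['cy']],[0,0,1.]])
def ray(c,uv):
    p=cv2.undistortPoints(np.array(uv,float).reshape(-1,1,2),K(c),np.array(c['D'],float)).reshape(-1,2)
    T=np.array(c['T']); d=np.c_[p,np.ones(len(p))]@T[:3,:3].T
    return T[:3,3],d
def onz(c,uv,z):
    o,d=ray(c,uv); return o+d*((z-o[2])/d[:,2])[:,None]
def proj(c,P):
    T=np.linalg.inv(np.array(c['T'])); r,_=cv2.Rodrigues(T[:3,:3])
    return cv2.projectPoints(np.array(P,float).reshape(-1,1,3),r,T[:3,3],K(c),np.array(c['D'],float))[0].reshape(-1,2)
def snap(n,f):
    c=optics.calibration(n); im=optics.get_image(n); cv2.imwrite('pics/'+f,im[:,:,::-1]); return c,im
E
python3 - <<'E'
from h import *
for n in('top','scene'):
    c,im=snap(n,n+'0.png'); print(n,c['fov_y'],np.round(c['T'],3).tolist(),c['D'])
s=env.observe();print(s['tool_rot'],s['grip_width'],s['time_s'])
E
```

```text
pics
top 50.68910815451477 [[-0.001, -0.995, 0.101, 0.429], [-1.0, -0.001, -0.027, 0.011], [0.027, -0.101, -0.995, 1.207], [0.0, 0.0, 0.0, 1.0]] [0.01915813 0.         0.         0.         0.        ]
scene 51.908700029569495 [[0.678, -0.502, 0.537, -0.104], [-0.735, -0.47, 0.489, -0.583], [0.007, -0.726, -0.688, 0.895], [0.0, 0.0, 0.0, 1.0]] [-0.05964805  0.          0.          0.          0.        ]
[[-9.45451248e-01  3.25762949e-01 -6.62564091e-04]
 [ 3.25763511e-01  9.45450653e-01 -1.09400538e-03]
 [ 2.70035235e-04 -1.25016795e-03 -9.99999182e-01]] 0.08556387129909213 0.1
```

View pics/top0.png

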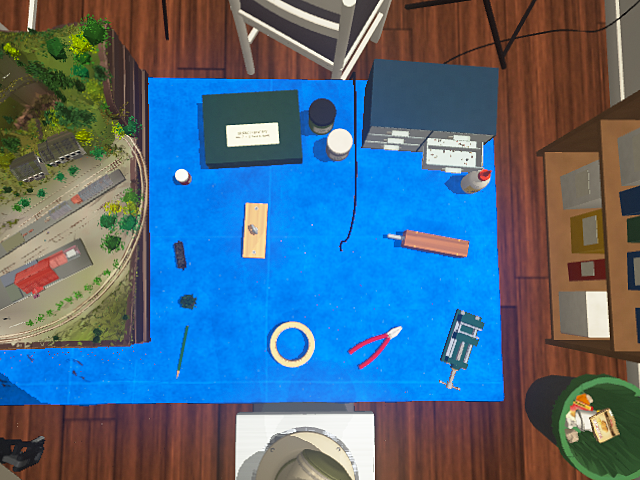

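View pics/scene0.png

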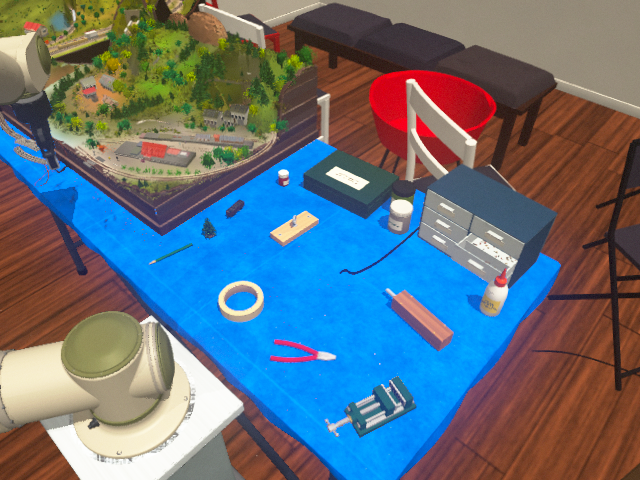

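The top view shows the sleeve at (403–468, 230–257) with its mouth to the left and the rod tip at (388,236). The batten is at (243–268, 203–258) with the eye at (252,229). The pot is at (182,176), the wagon at (180,254) and the tree at (187,301). The scene view agrees, and a cable end lies near (342,247) in the top view.

```bash
python3 - <<'E'
from h import *
c=optics.calibration('top'); im=cv2.imread('pics/top0.png'); hsv=cv2.cvtColor(im,cv2.COLOR_BGR2HSV)
nb=((hsv[:,:,0]<90)|(hsv[:,:,0]>125)|(hsv[:,:,1]<120)).astype(np.uint8)
def box(n,x0,y0,x1,y1,z,m):
    s=np.zeros_like(nb); s[y0:y1,x0:x1]=m[y0:y1,x0:x1]
    k,l,st,ce=cv2.connectedComponentsWithStats(s); i=1+np.argmax(st[1:,4])
    pts=cv2.findContours((l==i).astype(np.uint8),0,1)[0][0]
    r=cv2.minAreaRect(pts); b=onz(c,cv2.boxPoints(r),z); print(n,st[i],np.round(b[:,:2],4).tolist(),'ctr',np.round(b.mean(0),4))
H=hsv[:,:,0];S=hsv[:,:,1]
box('sleeve',400,220,480,265,.039,((H<25)&(S>60)).astype(np.uint8))
box('batten',230,190,280,270,.018,((H<30)&(S>60)).astype(np.uint8))
box('pot',165,160,200,195,.03,nb)
box('wagon',165,235,195,275,.02,nb)
box('tree',170,285,205,315,.02,nb)
for n,uv,z in(('tip',(387,236),.017),('eye',(252,229),.04),('cable',(342,248),0),('cable2',(352,225),0),('box br',(302,163),.05),('jar',(340,158),.06)): print(n,onz(c,uv,z).round(4))
E
```

```text
sleeve [404 230  65  27 987] [[0.5385, -0.2287], [0.5759, -0.2365], [0.5483, -0.3817], [0.511, -0.3734]] ctr [ 0.5434 -0.3051  0.039 ]
batten [ 243  203   25   55 1127] [[0.5121, 0.1475], [0.6415, 0.1424], [0.6389, 0.0901], [0.5094, 0.0958]] ctr [0.5754 0.119  0.018 ]
pot [175 169  17  16 199] [[0.7036, 0.3124], [0.7253, 0.2921], [0.6967, 0.2635], [0.6752, 0.2839]] ctr [0.7002 0.288  0.03  ]
wagon [175 241  11  27 190] [[0.5472, 0.3078], [0.5505, 0.2893], [0.4896, 0.2772], [0.4863, 0.2956]] ctr [0.5184 0.2925 0.02  ]
tree [182 295  14   5  22] [[0.4171, 0.2846], [0.4253, 0.284], [0.4222, 0.254], [0.414, 0.2546]] ctr [0.4197 0.2693 0.02  ]
tip [[ 0.562  -0.1939  0.017 ]]
eye [[0.5752 0.1233 0.04  ]]
cable [[ 0.5348 -0.0882  0.    ]]
cable2 [[ 0.5904 -0.1127  0.    ]]
box br [[0.7291 0.0079 0.05  ]]
jar [[ 0.7388 -0.0801  0.06  ]]
```

```bash
cat >> h.py <<'E'
def plan(target,ang,n,z=None):
    """print rows from present pose: world target, tool-x heading (deg), n rows"""
    s=env.observe(); R=np.array(s['tool_rot']); p=np.array(s['position'])
    a0=np.degrees(np.arctan2(R[1,0],R[0,0])); da=(a0-ang+180)%360-180  # + = cw = +roll
    d=(np.array(target)-p)/n; r=da/n/5
    print('t',s['time_s'],'from',p.round(4),'head',a0.round(2),'roll/row',round(r,3),'step mm',(np.linalg.norm(d)*1000).round(1))
    out=[]
    for i in range(n):
        a=np.radians(a0-da*i/n); x=np.array([np.cos(a),np.sin(a),0]); y=np.array([np.sin(a),-np.cos(a),0])
        out.append('{"linear":[%.3f,%.3f,%.3f],"roll":%.2f}'%(d@x/.04,d@y/.04,-d[2]/.04,r))
    print('['+','.join(out)+']')
E
python3 - <<'E'
from h import *
c=optics.calibration('wrist'); T=np.array(c['T']); s=env.observe(); R=np.array(s['tool_rot'])
print(c['fov_y'],(R.T@(T[:3,3]-s['position'])).round(4),(R.T@T[:3,:3]).round(3).tolist())
plan([.50,.10,.231],100,12)
E
```

```text
58.94765619400945 [ 8.410e-02  1.000e-04 -1.427e-01] [[-0.0, -0.946, -0.324], [1.0, -0.0, 0.001], [-0.001, -0.324, 0.946]]
t 0.1 from [0.179  0.5198 0.2308] head 160.99 roll/row 1.016 step mm 44.0
[{"linear":[-0.917,-0.609,-0.000],"roll":1.02},{"linear":[-0.967,-0.525,-0.000],"roll":1.02},{"linear":[-1.010,-0.438,-0.000],"roll":1.02},{"linear":[-1.045,-0.346,-0.000],"roll":1.02},{"linear":[-1.072,-0.252,-0.000],"roll":1.02},{"linear":[-1.090,-0.157,-0.000],"roll":1.02},{"linear":[-1.099,-0.059,-0.000],"roll":1.02},{"linear":[-1.100,0.038,-0.000],"roll":1.02},{"linear":[-1.092,0.136,-0.000],"roll":1.02},{"linear":[-1.076,0.232,-0.000],"roll":1.02},{"linear":[-1.051,0.326,-0.000],"roll":1.02},{"linear":[-1.018,0.418,-0.000],"roll":1.02}]
```

```bash
python3 -m jog '[{"linear":[-0.8,-0.55,0],"roll":1},{"linear":[-0.85,-0.48,0],"roll":1},{"linear":[-0.9,-0.4,0],"roll":1},{"linear":[-0.93,-0.32,0],"roll":1},{"linear":[-0.96,-0.23,0],"roll":1},{"linear":[-0.98,-0.14,0],"roll":1},{"linear":[-0.98,-0.05,0],"roll":1},{"linear":[-0.98,0.03,0],"roll":1},{"linear":[-0.98,0.12,0],"roll":1},{"linear":[-0.97,0.2,0],"roll":1},{"linear":[-0.94,0.3,0],"roll":1},{"linear":[0,0,0],"roll":1}]'
python3 - <<'E'
from h import *
c,im=snap('wrist','w1.png'); np.save('w1T.npy',c['T'])
print(proj(c,[[.5752,.1233,.038],[.512,.147,.018],[.64,.09,.018]]))
plan([.54,-.215,.15],79.3,10)
E
```

```text
time_s: 1.1
position: [0.4461, 0.1721, 0.2308]
tool_rot: [[-0.181, 0.984, 0.001], [0.984, 0.181, -0.001], [-0.002, 0.0, -1.0]]
ft_force: [-1.0, -0.0, 0.4]
grip_width: 0.0853
gripper_force: 0.0
[[450.72324109 285.87583274]
 [382.36946306 240.46311368]
 [500.59721593 319.92748724]]
t 1.15 from [0.4443 0.1742 0.2307] head 100.17 roll/row 0.417 step mm 40.9
[{"linear":[-1.000,0.064,0.202],"roll":0.42},{"linear":[-0.997,0.100,0.202],"roll":0.42},{"linear":[-0.993,0.136,0.202],"roll":0.42},{"linear":[-0.987,0.172,0.202],"roll":0.42},{"linear":[-0.980,0.208,0.202],"roll":0.42},{"linear":[-0.972,0.244,0.202],"roll":0.42},{"linear":[-0.962,0.279,0.202],"roll":0.42},{"linear":[-0.951,0.314,0.202],"roll":0.42},{"linear":[-0.939,0.348,0.202],"roll":0.42},{"linear":[-0.926,0.382,0.202],"roll":0.42}]
```

View pics/w1.png

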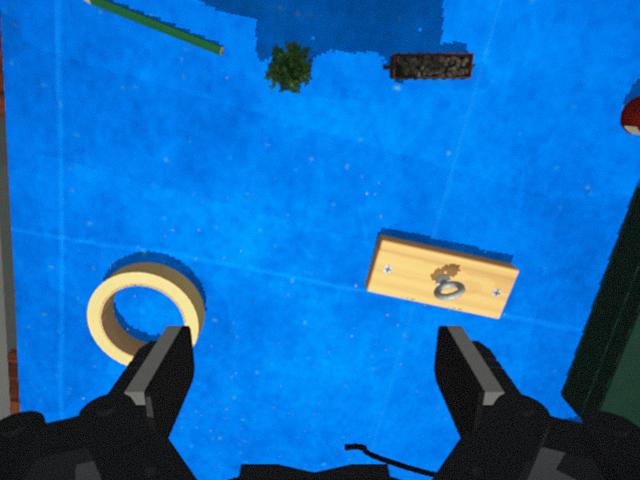

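The wrist view shows the batten with corners (381,236), (518,268), (500,319) and (367,292), and the ring at (449,289). The tree and wagon are at the top and the pot at the right edge. The sleeve is next.

```bash
python3 -m jog '[{"linear":[-0.98,0.06,0.18],"roll":0.42},{"linear":[-0.98,0.1,0.18],"roll":0.42},{"linear":[-0.98,0.14,0.18],"roll":0.42},{"linear":[-0.97,0.18,0.18],"roll":0.42},{"linear":[-0.96,0.22,0.18],"roll":0.42},{"linear":[-0.95,0.26,0.18],"roll":0.42},{"linear":[-0.94,0.3,0.18],"roll":0.42},{"linear":[-0.93,0.34,0.18],"roll":0.42},{"linear":[-0.92,0.36,0.18],"roll":0.42},{"linear":[-0.92,0.4,0.18],"roll":0.42},{"linear":[0,0.4,0],"roll":0},{"linear":[0,0,0],"roll":0}]' -0.2
python3 - <<'E'
from h import *
c,im=snap('wrist','w2.png'); np.save('w2T.npy',c['T'])
print(proj(c,[[.562,-.194,.017],[.5573,-.2314,.02]]),env.observe()['position'])
E
```

```text
time_s: 2.15
position: [0.5647, -0.2083, 0.158]
tool_rot: [[0.174, 0.985, -0.001], [0.985, -0.174, 0.001], [0.001, -0.001, -1.0]]
ft_force: [-0.4, 0.5, -0.9]
grip_width: 0.0344
gripper_force: 0.0
[[307.16348651 204.96487894]
 [310.01481528 257.83863125]] [ 0.56380375 -0.2068271   0.15844788]
```

View pics/w2.png

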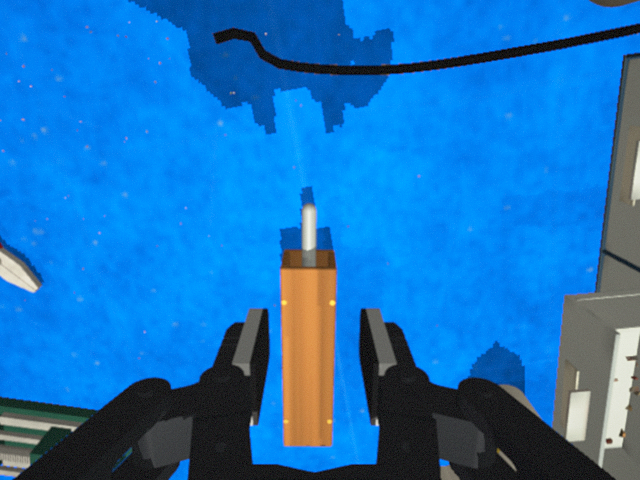

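The rod runs from its tip at (309,205) down to the sleeve's mouth at about row 258. The sleeve's top edges are at (281–336, 268) in front and (284–332, 445) at the rear.

```bash
python3 - <<'E'
from h import *
c=optics.calibration('wrist'); c['T']=np.load('w2T.npy')
im=cv2.imread('pics/w2.png'); hsv=cv2.cvtColor(im,cv2.COLOR_BGR2HSV)
m=np.zeros(im.shape[:2],np.uint8); m[198:250,295:325]=(hsv[198:250,295:325,1]<90)
ys,xs=np.nonzero(m); print(ys.min(),xs.min(),xs.max())
r=[(np.mean(xs[ys==y]),y) for y in range(ys.min(),250,6)]; P=onz(c,r,.017); print(P[:,:2].round(4).tolist())
d=P[0]-P[-1]; print('rod head',np.degrees(np.arctan2(d[1],d[0])))
Q=onz(c,[(281,268),(336,268),(332,445),(284,445)],.039); print(Q.round(4).tolist())
d=Q[:2].mean(0)-Q[2:].mean(0); print('sleeve head',np.degrees(np.arctan2(d[1],d[0])))
t=P[0]; h=np.radians(79.6); g=t[:2]-.018*np.array([np.cos(h),np.sin(h)]); print(g)
plan([*g,.004],79.6,5)
E
```

```text
204 302 315
[[0.5634, -0.1936], [0.5623, -0.1977], [0.5615, -0.2019], [0.5607, -0.2061], [0.56, -0.2104], [0.5592, -0.2147], [0.5584, -0.2191], [0.5576, -0.2235]]
rod head 79.11354492281752
[[0.5385, -0.228, 0.039], [0.5745, -0.2344, 0.039], [0.5481, -0.3803, 0.039], [0.5114, -0.3739, 0.039]]
sleeve head 79.60989469632568
[ 0.56011115 -0.21125554]
t 2.2 from [ 0.5638 -0.2068  0.1584] head 80.09 roll/row 0.019 step mm 30.9
[{"linear":[-0.025,-0.014,0.772],"roll":0.02},{"linear":[-0.025,-0.014,0.772],"roll":0.02},{"linear":[-0.025,-0.014,0.772],"roll":0.02},{"linear":[-0.025,-0.014,0.772],"roll":0.02},{"linear":[-0.025,-0.014,0.772],"roll":0.02}]
```

```bash
python3 -m jog '[{"linear":[-0.025,-0.014,0.77],"roll":0.02},{"linear":[-0.025,-0.014,0.77],"roll":0.02},{"linear":[-0.025,-0.014,0.77],"roll":0.02},{"linear":[-0.025,-0.014,0.77],"roll":0.02},{"linear":[-0.025,-0.014,0.75],"roll":0.02},{"linear":[0,0,0],"roll":0},{"linear":[0,0,0],"roll":0}]' && python3 -m jog '[{"linear":[0,0,0],"roll":0},{"linear":[0,0,0],"roll":0},{"linear":[0,0,0],"roll":0},{"linear":[0,0,0],"roll":0},{"linear":[0,0,0],"roll":0},{"linear":[0,0,0],"roll":0}]' -1 60
```

```text
time_s: 2.78
position: [0.5592, -0.2099, 0.0062]
tool_rot: [[0.18, 0.984, -0.002], [0.984, -0.18, 0.001], [0.001, -0.002, -1.0]]
ft_force: [0.9, 0.1, 0.3]
grip_width: 0.0339
gripper_force: 0.0
time_s: 3.28
position: [0.5602, -0.2115, 0.0068]
tool_rot: [[0.182, 0.983, 0.001], [0.983, -0.182, -0.001], [-0.0, 0.001, -1.0]]
ft_force: [0.5, 1.4, 2.9]
grip_width: 0.0072
gripper_force: 58.6
```

```bash
python3 -m jog '[{"linear":[0.1,0,0],"roll":0},{"linear":[0.2,0,0],"roll":0},{"linear":[0.3,0,0],"roll":0},{"linear":[0.3,0,0],"roll":0},{"linear":[0.3,0,0],"roll":0},{"linear":[0.3,0,0],"roll":0},{"linear":[0.3,0,0],"roll":0},{"linear":[0.3,0,0],"roll":0},{"linear":[0.3,0,0],"roll":0},{"linear":[0.2,0,0],"roll":0},{"linear":[0.1,0,0],"roll":0},{"linear":[0,0,0],"roll":0}]'
python3 - <<'E'
from h import *
c,im=snap('top','t2.png'); cv2.imwrite('pics/t2c.png',cv2.resize(im[180:280,300:480,::-1],None,fx=4,fy=4,interpolation=2))
E
```

```text
time_s: 4.28
position: [0.5796, -0.104, 0.006]
tool_rot: [[0.181, 0.983, -0.0], [0.983, -0.181, 0.001], [0.001, -0.001, -1.0]]
ft_force: [0.6, 1.8, 1.3]
grip_width: 0.0076
gripper_force: 58.6
```

View pics/t2c.png

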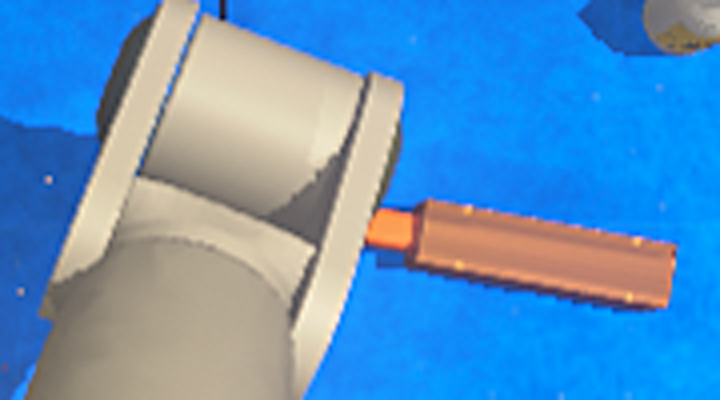

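The orange handle is emerging behind the wrist, with about 25 mm showing at the sleeve's mouth. I'll keep drawing it straight out.

```bash
python3 -m jog '[{"linear":[0.1,0,0],"roll":0},{"linear":[0.25,0,0],"roll":0},{"linear":[0.3,0,0],"roll":0},{"linear":[0.3,0,0],"roll":0},{"linear":[0.3,0,0],"roll":0},{"linear":[0.2,0,0],"roll":0},{"linear":[0.1,0,0],"roll":0},{"linear":[0,0,0.05],"roll":0},{"linear":[0,0,0.04],"roll":0},{"linear":[0,0,0],"roll":0}]' && python3 -m jog '[{"linear":[0,0,0],"roll":0},{"linear":[0,0,0],"roll":0},{"linear":[0,0,-0.3],"roll":0},{"linear":[0,0,-0.7],"roll":0},{"linear":[-0.8,0,-0.7],"roll":0},{"linear":[-0.8,0,-0.7],"roll":0},{"linear":[-0.8,0,-0.7],"roll":0},{"linear":[-0.6,0,0],"roll":0},{"linear":[0,0,0],"roll":0}]' -0.2
python3 - <<'E'
from h import *
c,im=snap('wrist','w3.png'); np.save('w3T.npy',c['T']); print(env.observe()['position'])
E
```

```text
time_s: 5.17
position: [0.5908, -0.0446, 0.0023]
tool_rot: [[0.183, 0.983, -0.0], [0.983, -0.183, 0.0], [0.0, -0.0, -1.0]]
ft_force: [-0.2, 0.8, 1.5]
grip_width: 0.0073
gripper_force: 58.8
time_s: 5.92
position: [0.5692, -0.1652, 0.1266]
tool_rot: [[0.187, 0.982, 0.003], [0.982, -0.187, -0.003], [-0.002, 0.004, -1.0]]
ft_force: [-0.0, -0.9, 0.1]
grip_width: 0.0341
gripper_force: 0.0
[ 0.56892522 -0.1627678   0.12540913]
```

View pics/w3.png

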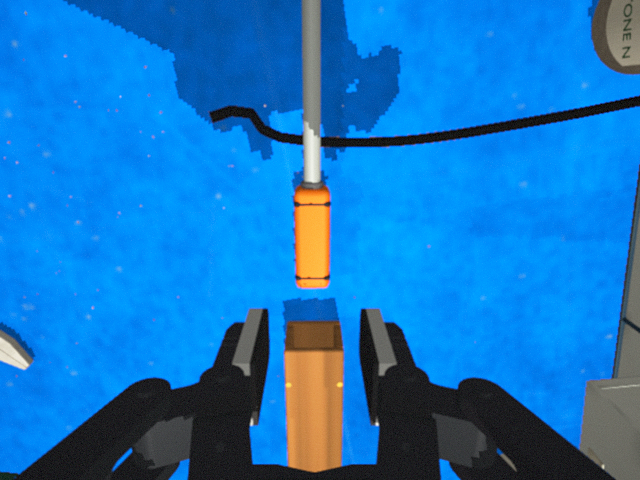

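The bar is out and lying on the table. The handle spans rows 185–287 at column 313, and the rod runs up through column 312.

```bash
python3 - <<'E'
from h import *
c=optics.calibration('wrist'); c['T']=np.load('w3T.npy')
im=cv2.imread('pics/w3.png'); hsv=cv2.cvtColor(im,cv2.COLOR_BGR2HSV)
m=np.zeros(im.shape[:2],np.uint8); s=hsv[170:300,285:345]; m[170:300,285:345]=((s[:,:,0]<20)&(s[:,:,1]>150)&(s[:,:,2]>150))
ys,xs=np.nonzero(m); print(ys.min(),ys.max(),xs.min(),xs.max())
r=[(np.median(xs[ys==y]),y) for y in (ys.min(),ys.min()+20,ys.max()-20,ys.max())]
P=onz(c,r,.022)[:,:2]; print(P.round(4).tolist())
b=[]; 
for y in range(60,170,10):
    row=np.nonzero(hsv[y,290:335,1]<110)[0]+290; b.append((row.mean(),y))
Q=onz(c,b,.011)[:,:2]; print(Q[[0,-1]].round(4).tolist())
d=Q[0]-(P[0]+P[-1])/2; a=np.degrees(np.arctan2(d[1],d[0])); d=Q[0]-Q[-1]; print('head',a,np.degrees(np.arctan2(d[1],d[0])))
g=(P[0]+P[-1])/2; print(g); plan([*g,.004],a,5)
E
```

```text
189 286 295 328
[[0.5682, -0.1324], [0.5714, -0.1454], [0.565, -0.1817], [0.5621, -0.1952]]
[[0.587, -0.0639], [0.5766, -0.1183]]
head 77.64577955860092 79.11909969086226
[ 0.56513545 -0.163808  ]
t 5.9667 from [ 0.5689 -0.1628  0.1254] head 79.28 roll/row 0.065 step mm 24.3
[{"linear":[-0.009,-0.018,0.607],"roll":0.07},{"linear":[-0.009,-0.018,0.607],"roll":0.07},{"linear":[-0.009,-0.018,0.607],"roll":0.07},{"linear":[-0.009,-0.018,0.607],"roll":0.07},{"linear":[-0.009,-0.017,0.607],"roll":0.07}]
```

```bash
python3 -m jog '[{"linear":[-0.005,-0.008,0.6],"roll":0},{"linear":[-0.005,-0.008,0.6],"roll":0},{"linear":[-0.005,-0.008,0.6],"roll":0},{"linear":[-0.005,-0.008,0.6],"roll":0},{"linear":[-0.005,-0.008,0.6],"roll":0},{"linear":[0,0,0.03],"roll":0},{"linear":[0,0,0],"roll":0}]' && python3 -m jog '[{"linear":[0,0,0],"roll":0},{"linear":[0,0,0],"roll":0},{"linear":[0,0,0],"roll":0},{"linear":[0,0,0],"roll":0}]' -1 110
python3 - <<'E'
from h import *
plan([.567,-.164,.16],90,8)
c=optics.calibration('wrist'); print(env.observe()['q'])
E
```

```text
time_s: 6.55
position: [0.567, -0.16, 0.0022]
tool_rot: [[0.182, 0.983, -0.003], [0.983, -0.182, 0.002], [0.001, -0.003, -1.0]]
ft_force: [-0.2, -0.1, -0.1]
grip_width: 0.0342
gripper_force: 0.0
time_s: 6.88
position: [0.5676, -0.1609, 0.0041]
tool_rot: [[0.182, 0.983, 0.0], [0.983, -0.182, -0.0], [0.0, 0.0, -1.0]]
ft_force: [0.5, 1.4, 2.0]
grip_width: 0.0197
gripper_force: 108.2
t 6.8833 from [ 0.5676 -0.1609  0.0041] head 79.5 roll/row -0.263 step mm 19.5
[{"linear":[-0.010,-0.000,-0.487],"roll":-0.26},{"linear":[-0.010,-0.000,-0.487],"roll":-0.26},{"linear":[-0.010,-0.001,-0.487],"roll":-0.26},{"linear":[-0.010,-0.001,-0.487],"roll":-0.26},{"linear":[-0.010,-0.001,-0.487],"roll":-0.26},{"linear":[-0.010,-0.001,-0.487],"roll":-0.26},{"linear":[-0.010,-0.002,-0.487],"roll":-0.26},{"linear":[-0.010,-0.002,-0.487],"roll":-0.26}]
[-2.73160560e+01  3.98386315e+01  8.40067179e+01  1.05876740e-02
  5.61303666e+01 -1.68188862e+01]
```

```bash
python3 -m jog '[{"linear":[0,0,-0.3],"roll":0},{"linear":[0,0,-0.7],"roll":0},{"linear":[0,0,-0.7],"roll":0},{"linear":[0,0,-0.5],"roll":0},{"linear":[0,0,-0.3],"roll":0},{"linear":[0,0,0],"roll":0}]'
python3 - <<'E'
from h import *
plan([.64,-.04,.10],112,8)
E
```

```text
time_s: 7.38
position: [0.5686, -0.1616, 0.1065]
tool_rot: [[0.182, 0.983, 0.005], [0.983, -0.182, -0.002], [-0.002, 0.005, -1.0]]
ft_force: [0.8, -0.4, -1.5]
grip_width: 0.0193
gripper_force: 108.0
t 7.3833 from [ 0.5686 -0.1616  0.1065] head 79.49 roll/row -0.813 step mm 17.6
[{"linear":[0.414,0.150,0.020],"roll":-0.81},{"linear":[0.403,0.179,0.020],"roll":-0.81},{"linear":[0.389,0.207,0.020],"roll":-0.81},{"linear":[0.373,0.234,0.020],"roll":-0.81},{"linear":[0.356,0.260,0.020],"roll":-0.81},{"linear":[0.336,0.285,0.020],"roll":-0.81},{"linear":[0.315,0.308,0.020],"roll":-0.81},{"linear":[0.293,0.329,0.020],"roll":-0.81}]
```

```bash
python3 -m jog '[{"linear":[0.41,0.15,0.02],"roll":-0.8},{"linear":[0.4,0.18,0.02],"roll":-0.8},{"linear":[0.39,0.21,0.02],"roll":-0.8},{"linear":[0.37,0.23,0.02],"roll":-0.8},{"linear":[0.36,0.26,0.02],"roll":-0.8},{"linear":[0.34,0.28,0.02],"roll":-0.8},{"linear":[0.31,0.31,0.02],"roll":-0.8},{"linear":[0.29,0.33,0.02],"roll":-0.8},{"linear":[0,0,0],"roll":0},{"linear":[0,0,0],"roll":0}]'
python3 - <<'E'
from h import *
c,im=snap('wrist','w4.png'); np.save('w4T.npy',c['T']); s=env.observe(); print(s['position'],s['tool_rot'])
print(proj(c,[[.575,.121,.038]]))
c2,t=snap('top','t4.png')
E
```

```text
time_s: 8.22
position: [0.639, -0.0395, 0.0959]
tool_rot: [[-0.367, 0.93, -0.002], [0.93, 0.367, 0.0], [0.001, -0.002, -1.0]]
ft_force: [-0.2, 0.2, -1.3]
grip_width: 0.0199
gripper_force: 108.1
[ 0.63881269 -0.04022433  0.09620897] [[-3.65519284e-01  9.30802157e-01 -1.73139096e-03]
 [ 9.30803450e-01  3.65520063e-01  1.45562014e-04]
 [ 7.68347570e-04 -1.55837896e-03 -9.99998491e-01]]
[[ 313.20423174 -152.72860446]]
```

View pics/w4.png

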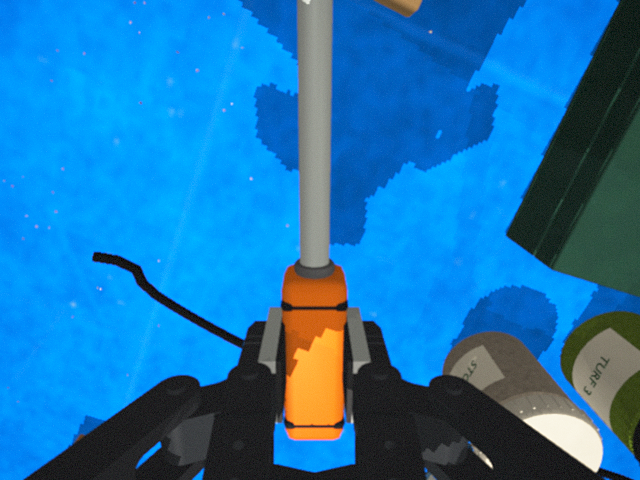

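The held bar lies along column 314, with the handle at rows 265–440 and the tip beyond the top of the view. The eye isn't visible from here, so I'll hover over it.

```bash
python3 -m jog '[{"linear":[0.45,-0.33,-0.2],"roll":0},{"linear":[0.45,-0.33,-0.2],"roll":0},{"linear":[0.45,-0.33,-0.2],"roll":0},{"linear":[0.45,-0.33,0],"roll":0},{"linear":[0.45,-0.33,0],"roll":0},{"linear":[0.45,-0.3,0],"roll":0},{"linear":[0,0,0],"roll":0},{"linear":[0,0,0],"roll":0}]'
python3 - <<'E'
from h import *
c,im=snap('wrist','w5.png'); np.save('w5T.npy',c['T']); s=env.observe(); print(s['position'],proj(c,[[.575,.121,.038]]))
E
python3 -m jog '[{"linear":[0,0.5,0],"roll":0},{"linear":[0,0.6,0],"roll":0},{"linear":[0,0.6,0],"roll":0},{"linear":[0,0.05,0],"roll":0},{"linear":[0,0,0],"roll":0},{"linear":[0,0,0],"roll":0}]'
python3 - <<'E'
from h import *
c,im=snap('wrist','w6.png'); np.save('w6T.npy',c['T']); s=env.observe(); print(s['position'],proj(c,[[.575,.121,.038]]))
a=cv2.imread('pics/w5.png'); b=cv2.imread('pics/w6.png')
cv2.imwrite('pics/w56.png',np.hstack([a[40:400,280:680],b[40:400,0:400]]))
E
```

```text
time_s: 8.98
position: [0.5267, 0.0314, 0.1215]
tool_rot: [[-0.366, 0.931, 0.0], [0.931, 0.366, -0.0], [-0.0, 0.0, -1.0]]
ft_force: [0.7, -0.3, -2.4]
grip_width: 0.0192
gripper_force: 108.2
[0.52748506 0.03103082 0.12150686] [[464.60294201 133.74991873]]
time_s: 9.53
position: [0.5922, 0.0566, 0.1207]
tool_rot: [[-0.366, 0.931, -0.001], [0.931, 0.366, -0.0], [0.0, -0.001, -1.0]]
ft_force: [-0.0, 0.2, -1.5]
grip_width: 0.019
gripper_force: 108.4
[0.59194425 0.05665551 0.12092532] [[329.16441099 133.13569726]]
```

View pics/w56.png

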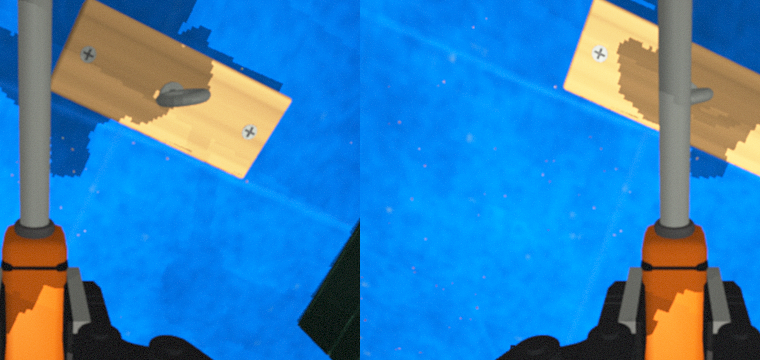

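In the left crop the ring is at about (157–209, 85–107), nearly edge-on across the tool's x, with the batten screws at (88,54) and (249,131). In the right crop the rod hides the ring, so I'll shift further for a second view.

```bash
python3 -m jog '[{"linear":[0,0.5,0],"roll":0},{"linear":[0,0.6,0],"roll":0},{"linear":[0,0.4,0],"roll":0},{"linear":[0,0,0],"roll":0},{"linear":[0,0,0],"roll":0}]'
python3 - <<'E'
from h import *
c,im=snap('wrist','w7.png'); np.save('w7T.npy',c['T']); s=env.observe(); print(s['position'],proj(c,[[.575,.121,.038]]))
a=cv2.imread('pics/w5.png'); b=cv2.imread('pics/w7.png')
A=cv2.resize(a[90:190,400:520],None,fx=4,fy=4,interpolation=cv2.INTER_CUBIC);x=int(proj(c,[[.575,.121,.038]])[0,0]);print(x)
B=cv2.resize(b[90:190,x-50:x+50],None,fx=4,fy=4,interpolation=cv2.INTER_CUBIC)
cv2.imwrite('pics/w57.png',np.hstack([A[:,:400],B]))
E
```

```text
time_s: 10.0
position: [0.6478, 0.079, 0.1209]
tool_rot: [[-0.366, 0.931, -0.001], [0.931, 0.366, -0.0], [0.0, -0.001, -1.0]]
ft_force: [0.4, -0.1, -1.3]
grip_width: 0.0197
gripper_force: 108.5
[0.64740225 0.07885028 0.12104195] [[213.12564092 133.91640867]]
213
```

View pics/w57.png

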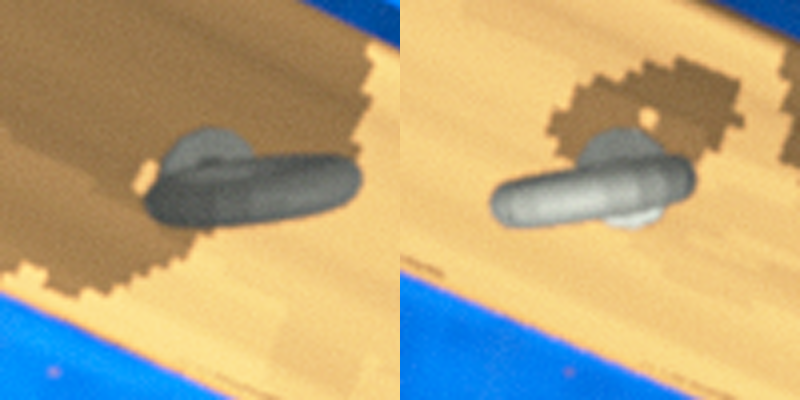

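```bash
python3 - <<'E'
from h import *
def cam(n):
    c=optics.calibration('wrist'); c['T']=np.load(n+'T.npy'); return c
obs=[('w5',(463.6,137.5)),('w7',(211.1,137.8))]
A=np.zeros((3,3));b=np.zeros(3)
for n,uv in obs:
    o,d=ray(cam(n),uv); d=d[0]/np.linalg.norm(d[0]); M=np.eye(3)-np.outer(d,d); A+=M;b+=M@o
    print(n,onz(cam(n),uv,.038).round(4))
print('eye tri',np.linalg.solve(A,b).round(4))
c=cam('w5'); sc=[(368,94),(529,171)]; P=onz(c,sc,.018); d=P[1]-P[0]; print('batten mid',P.mean(0).round(4),'xhead',np.degrees(np.arctan2(d[1],d[0])))
for n,e in(('w5',[(400+165/4,90+200/4),(400+343/4,90+178/4)]),('w7',[(163+108/4,90+205/4),(163+280/4,90+178/4)])):
    Q=onz(cam(n),e,.038); d=Q[1]-Q[0]; print('ring plane head',np.degrees(np.arctan2(d[1],d[0])),np.linalg.norm(d))
# rod in tool frame
for n in('w5','w7'):
    c=cam(n); im=cv2.imread(f'pics/{n}.png'); g=cv2.cvtColor(im,cv2.COLOR_BGR2HSV); pts=[];w=[]
    for y in range(5,250,12):
        k=np.nonzero(g[y,285:345,1]<80)[0]+285
        if 15<len(k)<45 and k[-1]-k[0]==len(k)-1: pts.append((k.mean(),y)); w.append(len(k))
    T=np.array(c['T']); Rtc=np.array([[0,-.946,-.324],[1,0,0],[0,-.324,.946]]); R=T[:3,:3]@Rtc.T; p=T[:3,3]-R@np.array([.0841,0,-.1427])
    L=(onz(c,pts,p[2]+.007)-p)@R; f=np.polyfit(L[:,0],L[:,1],1); print(n,'tcp',p.round(4),'rod y=',f.round(4),'x',L[0,0],L[-1,0],w)
E
```

```text
w5 [[0.5754 0.1191 0.038 ]]
w7 [[0.5746 0.1187 0.038 ]]
eye tri [0.5749 0.119  0.0395]
batten mid [0.5747 0.1192 0.018 ] xhead -2.517956064152226
ring plane head 28.337725543650564 0.022901906728747878
ring plane head 30.12003780493285 0.02277206941689145
w5 tcp [0.5264 0.0312 0.1215] rod y= [0.0011 0.0001] x 0.10853309901129186 0.036553806992128714 [34, 34, 34, 34, 33, 33, 33, 32, 30, 30, 30, 29, 30, 29, 29, 28, 28]
w7 tcp [0.6475 0.0788 0.1209] rod y= [0.0012 0.0001] x 0.10854274931335986 0.03654753756652412 [35, 34, 34, 33, 33, 33, 32, 32, 32, 32, 33, 30, 30, 30, 29, 28, 28]
```

```bash
python3 - <<'E'
from h import *
plan([.6468,-.0284,.121],116,5)
E
```

```text
t 10.05 from [0.6474 0.0789 0.121 ] head 111.47 roll/row -0.181 step mm 21.5
[{"linear":[-0.498,-0.199,0.000],"roll":-0.18},{"linear":[-0.495,-0.207,0.000],"roll":-0.18},{"linear":[-0.491,-0.215,0.000],"roll":-0.18},{"linear":[-0.488,-0.222,0.000],"roll":-0.18},{"linear":[-0.484,-0.230,0.000],"roll":-0.18}]
```

```bash
python3 -m jog '[{"linear":[-0.5,-0.2,0],"roll":-0.18},{"linear":[-0.5,-0.21,0],"roll":-0.18},{"linear":[-0.49,-0.22,0],"roll":-0.18},{"linear":[-0.49,-0.22,0],"roll":-0.18},{"linear":[-0.48,-0.23,0],"roll":-0.18},{"linear":[0,0,0.7],"roll":0},{"linear":[0,0,0.7],"roll":0},{"linear":[0,0,0.5],"roll":0},{"linear":[0,0,0.34],"roll":0},{"linear":[0,0,0],"roll":0},{"linear":[0,0,0],"roll":0}]'
python3 - <<'E'
from h import *
e=np.array([.5749,.119])
for i in range(3):
    s=env.observe(); R=np.array(s['tool_rot']); d=np.r_[e,.0312]-s['position']; print(R.T@d*1000,s['position'])
c,im=snap('scene','s8.png'); c2,t=snap('top','t8.png')
x,y=proj(c,[[.5749,.119,.038]])[0].astype(int); x2,y2=proj(c2,[[.5749,.119,.038]])[0].astype(int); print(x,y,x2,y2)
cv2.imwrite('pics/st8.png',np.hstack([cv2.resize(q[b-35:b+35,a-40:a+40,::-1],None,fx=5,fy=5,interpolation=2) for q,a,b in((im,x,y),(t,x2,y2))]))
E
```

```text
time_s: 10.97
position: [0.6466, -0.0285, 0.0319]
tool_rot: [[-0.438, 0.899, -0.001], [0.899, 0.438, 0.0], [0.001, -0.001, -1.0]]
ft_force: [0.4, 0.5, -0.8]
grip_width: 0.0196
gripper_force: 108.5
[1.63988214e+02 3.42019582e-02 7.60712258e-01] [ 0.64664894 -0.02845971  0.03186066]
[1.63988214e+02 3.42019582e-02 7.60712258e-01] [ 0.64664894 -0.02845971  0.03186066]
[1.63988214e+02 3.42019582e-02 7.60712258e-01] [ 0.64664894 -0.02845971  0.03186066]
293 219 253 229
```

View pics/st8.png

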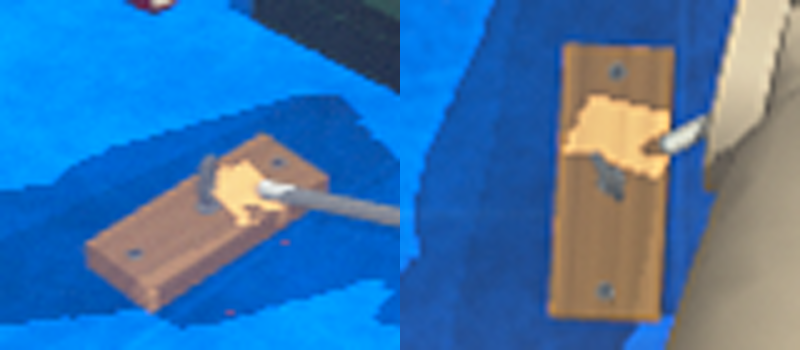

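In the scene crop (left) the rod tip at (262,188) is lined up with the ring centre at about (207,180). In the top crop the tip is at (660,145) and the ring at (607,178). Now I'll insert it slowly.

```bash
python3 -m jog '[{"linear":[0.15,0,0.015],"roll":0},{"linear":[0.2,0,0],"roll":0},{"linear":[0.2,0,0],"roll":0},{"linear":[0.12,0,0],"roll":0},{"linear":[0.12,0,0],"roll":0},{"linear":[0.12,0,0],"roll":0},{"linear":[0,0,0],"roll":0}]'
python3 - <<'E'
from h import *
s=env.observe(); R=np.array(s['tool_rot']); print(R.T@s['ft_force'],s['wrist_torque'],R.T@(np.array([.5749,.119,.0312])-s['position'])*1000)
E
python3 -m jog '[{"linear":[0.12,0,0],"roll":0},{"linear":[0.12,0,0],"roll":0},{"linear":[0,0,0],"roll":0}]'
python3 - <<'E'
from h import *
s=env.observe(); R=np.array(s['tool_rot']); print(R.T@s['ft_force'],s['wrist_torque'],R.T@(np.array([.5749,.119,.0312])-s['position'])*1000)
E
```

```text
time_s: 11.65
position: [0.631, 0.0056, 0.0311]
tool_rot: [[-0.439, 0.898, -0.0], [0.898, 0.439, 0.0], [0.0, -0.0, -1.0]]
ft_force: [0.2, -0.1, -1.2]
grip_width: 0.0197
gripper_force: 108.5
[-0.20325674  0.09936868  1.2094946 ] [-0.05035884  0.03337444 -0.0345569 ] [ 1.26490001e+02 -6.13728725e-01 -6.77133604e-02]
time_s: 11.9
position: [0.6268, 0.014, 0.031]
tool_rot: [[-0.439, 0.899, -0.001], [0.899, 0.439, 0.0], [0.001, -0.0, -1.0]]
ft_force: [1.2, 1.3, -1.0]
grip_width: 0.0197
gripper_force: 108.5
[0.62549373 1.66255473 1.04651588] [ 0.04299844  0.03179527 -0.00962673] [117.12250674  -0.56299476  -0.16905997]
```

No resistance, so the rod is in the loop. I'll push it deeper.

```bash
python3 -m jog '[{"linear":[0.15,0,0],"roll":0},{"linear":[0.2,0,0],"roll":0},{"linear":[0.2,0,0],"roll":0},{"linear":[0,0,0],"roll":0}]'
python3 - <<'E'
from h import *
s=env.observe(); R=np.array(s['tool_rot']); print(R.T@s['ft_force'],s['wrist_torque'],R.T@(np.array([.5749,.119,.0312])-s['position'])*1000)
c,im=snap('scene','s9.png'); w=optics.get_image('wrist')[:,:,::-1]
x,y=proj(c,[[.5749,.119,.038]])[0].astype(int)
cv2.imwrite('pics/sw9.png',np.hstack([cv2.resize(im[y-35:y+35,x-40:x+40,::-1],None,fx=5,fy=5,interpolation=2),w[0:350,120:520]]))
E
```

```text
time_s: 12.23
position: [0.6166, 0.0346, 0.031]
tool_rot: [[-0.439, 0.898, -0.001], [0.898, 0.439, 0.0], [0.001, -0.001, -1.0]]
ft_force: [0.6, 1.0, -1.3]
grip_width: 0.0196
gripper_force: 109.3
[0.67977624 0.95004961 1.25055254] [ 0.06355456  0.04837076 -0.01511769] [94.11880144 -0.41983646 -0.13841351]
```

View pics/sw9.png

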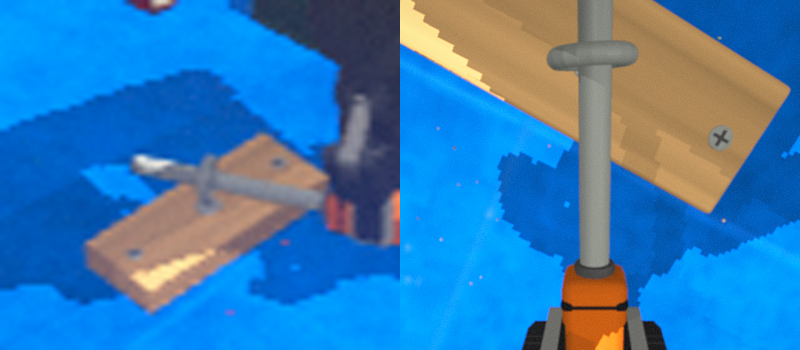

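The rod passes through the ring with its tip well beyond it: (145,163) against the ring at (207,180) in the scene crop, and the ring at (593,55) in the wrist crop. Now I'll swing clockwise about the eye.

```bash
python3 -m jog '[{"linear":[0.003,-0.123,0],"roll":0.6},{"linear":[0.003,-0.123,0],"roll":0.6},{"linear":[0.003,-0.123,0],"roll":0.6},{"linear":[0.003,-0.123,0],"roll":0.6},{"linear":[0.003,-0.123,0],"roll":0.6},{"linear":[0.003,-0.123,0],"roll":0.6},{"linear":[0.003,-0.123,0],"roll":0.6},{"linear":[0.003,-0.123,0],"roll":0.6},{"linear":[0.003,-0.123,0],"roll":0.6},{"linear":[0.003,-0.123,0],"roll":0.6},{"linear":[0,0,0],"roll":0}]'
cat > st.py <<'E'
from h import *
s=env.observe(); R=np.array(s['tool_rot']); print('F',(R.T@s['ft_force']).round(2),'T',(R.T@s['wrist_torque']).round(3),'eye in tool mm',(R.T@(np.array([.5749,.119,.0312])-s['position'])*1000).round(1),'head',np.degrees(np.arctan2(R[1,0],R[0,0])).round(1),s['time_s'])
E
python3 st.py
```

```text
time_s: 13.25
position: [0.569, 0.0235, 0.031]
tool_rot: [[0.072, 0.997, -0.001], [0.997, -0.072, 0.0], [-0.0, -0.001, -1.0]]
ft_force: [-0.0, 0.1, -0.8]
grip_width: 0.0195
gripper_force: 109.4
F [ 0.06 -0.01  0.77] T [ 0.264 -0.007 -0.117] eye in tool mm [95.6 -1.  -0.2] head 85.9 13.25
```

```bash
python3 -m jog '[{"linear":[0.003,-0.14,0],"roll":0.6},{"linear":[0.003,-0.13,0],"roll":0.6},{"linear":[0.003,-0.123,0],"roll":0.6},{"linear":[0.003,-0.123,0],"roll":0.6},{"linear":[0,0,0],"roll":0}]'; python3 st.py
python3 -m jog '[{"linear":[0.003,-0.123,0],"roll":0.6},{"linear":[0.003,-0.123,0],"roll":0.6},{"linear":[0.003,-0.123,0],"roll":0.6},{"linear":[0.003,-0.123,0],"roll":0.6},{"linear":[0,0,0],"roll":0}]'; python3 st.py
```

```text
time_s: 13.67
position: [0.549, 0.0272, 0.031]
tool_rot: [[0.276, 0.961, -0.001], [0.961, -0.276, -0.0], [-0.0, -0.001, -1.0]]
ft_force: [-1.6, 1.6, -1.9]
grip_width: 0.0196
gripper_force: 109.4
F [ 1.08 -2.    1.91] T [ 0.356 -0.046 -0.225] eye in tool mm [95.4 -0.4 -0.2] head 74.0 13.6667
time_s: 14.08
position: [0.5308, 0.0345, 0.031]
tool_rot: [[0.468, 0.884, -0.001], [0.884, -0.468, -0.0], [-0.001, -0.001, -1.0]]
ft_force: [-2.9, -0.3, -0.5]
grip_width: 0.0191
gripper_force: 109.5
F [-1.6  -2.46  0.55] T [ 0.439 -0.263 -0.34 ] eye in tool mm [95.3 -0.6 -0.3] head 62.1 14.0833
```

```bash
python3 -m jog '[{"linear":[0.003,-0.123,0],"roll":0.6},{"linear":[0.003,-0.123,0],"roll":0.6},{"linear":[0.003,-0.123,0],"roll":0.6},{"linear":[0.003,-0.123,0],"roll":0.6},{"linear":[0,0,0],"roll":0}]'; python3 st.py
python3 -m jog '[{"linear":[0.003,-0.08,0],"roll":0.4},{"linear":[0,0,0],"roll":0}]'; python3 st.py
python3 - <<'E'
from h import *
c,im=snap('wrist','w10.png'); np.save('w10T.npy',c['T']); cv2.imwrite('pics/w10c.png',cv2.resize(im[0:240,160:480,::-1],None,fx=2,fy=2))
E
```

```text
time_s: 14.5
position: [0.5144, 0.0456, 0.031]
tool_rot: [[0.641, 0.767, -0.001], [0.767, -0.641, -0.0], [-0.001, -0.001, -1.0]]
ft_force: [-4.6, -0.2, -1.1]
grip_width: 0.0194
gripper_force: 109.5
F [-3.15 -3.41  1.1 ] T [ 0.514 -0.489 -0.38 ] eye in tool mm [95.1 -0.7 -0.3] head 50.1 14.5
time_s: 14.67
position: [0.5121, 0.0476, 0.0309]
tool_rot: [[0.667, 0.745, -0.002], [0.745, -0.667, -0.0], [-0.001, -0.001, -1.0]]
ft_force: [-4.3, 0.5, -0.6]
grip_width: 0.0193
gripper_force: 109.6
F [-2.44 -3.54  0.63] T [ 0.651 -0.498 -0.457] eye in tool mm [95.1 -0.9 -0.4] head 48.2 14.6667
```

View pics/w10c.png

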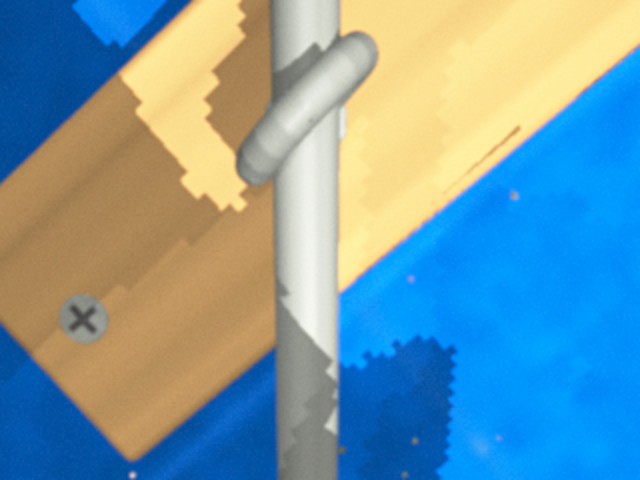

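The ring's ends are at (255,165) and (358,52), about 47° in the picture against the batten edge's 39–42°. That leaves some 6–8° to turn.

```bash
python3 -m jog '[{"linear":[0.01,-0.09,0],"roll":0.4},{"linear":[0.003,-0.08,0],"roll":0.4},{"linear":[0,0,0],"roll":0}]'; python3 st.py
python3 -m jog '[{"linear":[0.003,-0.08,0],"roll":0.4},{"linear":[0,0,0],"roll":0}]'; python3 st.py
python3 -m jog '[{"linear":[0.003,-0.08,0],"roll":0.4},{"linear":[0,0,0],"roll":0}]'; python3 st.py
```

```text
time_s: 14.97
position: [0.5073, 0.0524, 0.0309]
tool_rot: [[0.717, 0.697, -0.002], [0.697, -0.717, -0.0], [-0.002, -0.001, -1.0]]
ft_force: [-6.6, -2.6, 0.4]
grip_width: 0.0194
gripper_force: 109.6
F [-6.54 -2.7  -0.39] T [ 0.521 -0.885 -0.391] eye in tool mm [94.9 -0.7 -0.5] head 44.2 14.9667
time_s: 15.13
position: [0.5051, 0.0547, 0.0308]
tool_rot: [[0.741, 0.671, -0.003], [0.671, -0.741, -0.0], [-0.002, -0.001, -1.0]]
ft_force: [-6.3, -2.0, -0.5]
grip_width: 0.0195
gripper_force: 109.7
F [-6.03 -2.75  0.5 ] T [ 0.588 -0.937 -0.446] eye in tool mm [94.9 -0.8 -0.6] head 42.2 15.1333
time_s: 15.3
position: [0.5031, 0.0571, 0.0308]
tool_rot: [[0.764, 0.645, -0.003], [0.645, -0.764, -0.001], [-0.002, -0.001, -1.0]]
ft_force: [-6.4, -2.5, 0.2]
grip_width: 0.0194
gripper_force: 109.7
F [-6.55 -2.23 -0.23] T [ 0.399 -1.071 -0.517] eye in tool mm [94.8 -0.9 -0.6] head 40.2 15.3
```

```bash
for i in 1 2 3; do python3 -m jog '[{"linear":[0.0,-0.08,0],"roll":0.4},{"linear":[0,0,0],"roll":0}]' >/dev/null; python3 st.py; done
python3 - <<'E'
from h import *
c,im=snap('wrist','w11.png'); np.save('w11T.npy',c['T']); cv2.imwrite('pics/w11c.png',cv2.resize(im[0:240,160:480,::-1],None,fx=2,fy=2))
E
```

```text
F [-6.92 -2.42  0.11] T [ 0.279 -1.003 -0.675] eye in tool mm [94.8 -1.1 -0.5] head 38.2 15.4667
F [-7.22 -0.14  0.37] T [ 0.121 -1.118 -0.884] eye in tool mm [94.7 -1.3 -0.5] head 36.3 15.6333
F [-7.77  2.01 -0.78] T [-0.095 -1.167 -1.098] eye in tool mm [94.7 -1.7 -0.5] head 34.3 15.8
```

View pics/w11c.png

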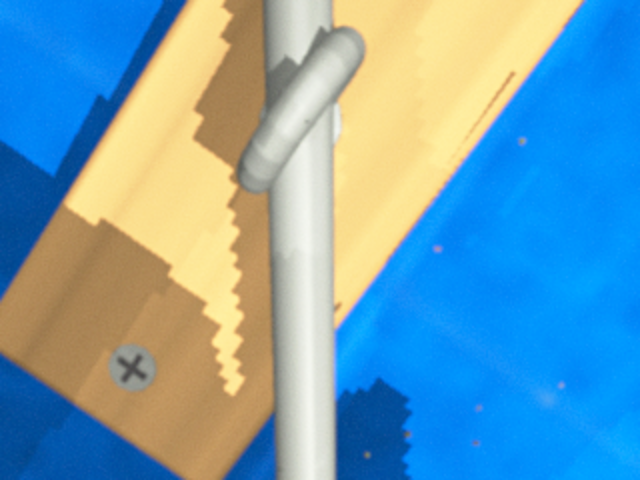

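The ring's ends are at (255,175) and (345,45), about 55° in the picture, parallel to the batten's edges at 53–58°. The torque has climbed steeply over the last three steps, which fits the hard stop. I'll check this numerically, without more pictures: I've already viewed 13, which is over the limit of 10.

```bash
python3 - <<'E'
from h import *
c=optics.calibration('wrist'); hd=lambda d:np.degrees(np.arctan2(d[1],d[0])).round(2)
for n,ring,edges in(('w10',[(255,165),(358,52)],[((133,460),(640,50)),((0,185),(200,0))]),('w11',[(255,175),(345,45)],[((340,325),(580,0)),((0,310),(195,0))])):
    c['T']=np.load(n+'T.npy'); f=lambda p,z:onz(c,[(160+u/2,v/2) for u,v in p],z)
    Q=f(ring,.038); print(n,'ring',hd(Q[1]-Q[0]),Q.mean(0).round(4),*['edge %.2f'%hd(np.diff(f(e,.018),axis=0)[0]) for e in edges])
E
```

```text
w10 ring 3.29 [0.5748 0.119  0.038 ] edge -3.14 edge -3.52
w11 ring -2.9 [0.5747 0.1191 0.038 ] edge -1.90 edge -2.80
```

```bash
python3 -m jog '[{"linear":[0.003,0.123,0],"roll":-0.6},{"linear":[0.003,0.123,0],"roll":-0.6},{"linear":[0.003,0.123,0],"roll":-0.6},{"linear":[0.003,0.123,0],"roll":-0.6},{"linear":[0.003,0.123,0],"roll":-0.6},{"linear":[0.003,0.123,0],"roll":-0.6},{"linear":[0.003,0.123,0],"roll":-0.6},{"linear":[0.003,0.123,0],"roll":-0.6},{"linear":[0.003,0.123,0],"roll":-0.6},{"linear":[0.003,0.123,0],"roll":-0.6},{"linear":[0.003,0.123,0],"roll":-0.6},{"linear":[0,0,0],"roll":0}]'; python3 st.py
python3 - <<'E'
from h import *
c,im=snap('wrist','w12.png'); np.save('w12T.npy',c['T']); g=cv2.cvtColor(im,cv2.COLOR_RGB2HSV)
T=np.array(c['T']); s=env.observe(); R=np.array(s['tool_rot']); p=np.array(s['position']); pts=[]
for y in range(100,240,10):
    k=np.nonzero(g[y,285:345,1]<70)[0]+285
    if 15<len(k)<45: pts.append((k.mean(),y))
L=(onz(c,pts,p[2]+.007)-p)@R; print(np.polyfit(L[:,0],L[:,1],1),len(pts))
E
```

```text
time_s: 16.85
position: [0.5404, 0.0302, 0.0311]
tool_rot: [[0.386, 0.922, 0.001], [0.922, -0.386, -0.0], [0.0, 0.001, -1.0]]
ft_force: [-1.5, 0.4, -2.1]
grip_width: 0.0192
gripper_force: 109.4
F [-0.2  -1.53  2.11] T [ 0.33   0.014 -0.198] eye in tool mm [95.3 -2.5 -0.1] head 67.3 16.85
[-3.94101601e-03  2.05235146e-06] 14
```

```bash
python3 -m jog '[{"linear":[0,0.06,0],"roll":-0.6},{"linear":[0.003,0.11,0],"roll":-0.6},{"linear":[0.003,0.123,0],"roll":-0.6},{"linear":[0.003,0.123,0],"roll":-0.6},{"linear":[0.003,0.123,0],"roll":-0.6},{"linear":[0,0,0],"roll":0},{"linear":[0,0,0],"roll":0}]'; python3 st.py
```

```text
time_s: 17.48
position: [0.5601, 0.0252, 0.0311]
tool_rot: [[0.141, 0.99, 0.001], [0.99, -0.141, -0.0], [-0.0, 0.001, -1.0]]
ft_force: [0.8, -0.3, -2.2]
grip_width: 0.0195
gripper_force: 109.6
F [-0.18  0.78  2.19] T [-0.005  0.037  0.014] eye in tool mm [94.9  1.4 -0.1] head 81.9 17.4833
```

```bash
python3 -m jog '[{"linear":[-0.1,0,0],"roll":0},{"linear":[-0.2,0,0],"roll":0},{"linear":[-0.3,0,0],"roll":0},{"linear":[-0.3,0,0],"roll":0},{"linear":[0,0,0],"roll":0}]'; python3 st.py
```

```text
time_s: 17.9
position: [0.5546, -0.0129, 0.0311]
tool_rot: [[0.142, 0.99, 0.0], [0.99, -0.142, -0.001], [-0.001, 0.0, -1.0]]
ft_force: [0.3, -0.7, -1.8]
grip_width: 0.0194
gripper_force: 109.5
F [-0.62  0.38  1.82] T [ 0.011  0.015 -0.003] eye in tool mm [133.4   1.4  -0.2] head 81.8 17.9
```

```bash
python3 -m jog '[{"linear":[-0.4,0,0],"roll":0},{"linear":[-0.6,0,0],"roll":0},{"linear":[-0.6,0,0],"roll":0},{"linear":[-0.5,0,0],"roll":0},{"linear":[-0.2,-0.5,0],"roll":0},{"linear":[0,-0.7,0],"roll":0},{"linear":[0,-0.6,0],"roll":0},{"linear":[0,-0.3,0.2],"roll":0},{"linear":[0,0,0.25],"roll":0},{"linear":[0,0,0.15],"roll":0},{"linear":[0,0,0],"roll":0}]'; python3 st.py
python3 -m jog '[{"linear":[0,0,0.05],"roll":0},{"linear":[0,0,0],"roll":0}]'; python3 st.py
```

```text
time_s: 18.82
position: [0.4586, -0.0899, 0.0063]
tool_rot: [[0.14, 0.99, -0.001], [0.99, -0.14, 0.001], [0.0, -0.001, -1.0]]
ft_force: [-0.5, 0.4, -0.8]
grip_width: 0.0194
gripper_force: 109.5
F [ 0.35 -0.56  0.83] T [0.059 0.001 0.026] eye in tool mm [223.1  85.9 -24.9] head 81.9 18.8167
time_s: 18.98
position: [0.4592, -0.0899, 0.005]
tool_rot: [[0.139, 0.99, 0.0], [0.99, -0.139, -0.0], [-0.0, 0.0, -1.0]]
ft_force: [-0.1, -0.1, -1.9]
grip_width: 0.0193
gripper_force: 109.5
F [-0.11 -0.11  1.93] T [0.07  0.017 0.007] eye in tool mm [223.   85.4 -26.2] head 82.0 18.9833
```

```bash
python3 -m jog '[{"linear":[0,0,0],"roll":0},{"linear":[0,0,0],"roll":0},{"linear":[0,0,0],"roll":0},{"linear":[0,0,-0.3],"roll":0},{"linear":[0,0,-0.7],"roll":0},{"linear":[0,0,-0.9],"roll":0},{"linear":[0,0,-0.9],"roll":0},{"linear":[0,0,-0.9],"roll":0},{"linear":[0,0,-0.9],"roll":0},{"linear":[-0.5,0,0],"roll":0},{"linear":[0,0,0],"roll":0},{"linear":[0,0,0],"roll":0}]' -0.2
python3 - <<'E'
from h import *
c,im=snap('wrist','w13.png'); hsv=cv2.cvtColor(im,cv2.COLOR_RGB2HSV); H,S,V=cv2.split(hsv)
def comp(m,z,n):
    k,l,st,ce=cv2.connectedComponentsWithStats(m.astype(np.uint8))
    for i in 1+np.argsort(-st[1:,4])[:2]:
        p=np.argwhere(l==i)[:,::-1]; r=cv2.minAreaRect(p.astype(np.float32)); b=onz(c,cv2.boxPoints(r),z)[:,:2]
        e=np.array([b[1]-b[0],b[2]-b[1]]); q=e[np.argmax((e**2).sum(1))]
        print(n,st[i].tolist(),'ctr',b.mean(0).round(4),'size',np.linalg.norm(e,axis=1).round(4),'head',np.degrees(np.arctan2(q[1],q[0])).round(2)%180)
comp((H<14)&(S>170)&(V>150),.022,'orange')
roi=np.zeros_like(H); x,y=proj(c,[[.4747,.05,.011]])[0]
a=proj(c,[[.4747-.04,.06,0],[.4747+.04,-.05,0]]); x0,y0=a.min(0).astype(int).clip(0); x1,y1=a.max(0).astype(int); roi[y0:y1,x0:x1]=1
comp((S<90)&(V>90)&(roi>0),.011,'rod')
x,y=proj(c,[[.5749,.119,.038]])[0]; print('eye px',x,y,env.observe()['position'])
roi[:]=0; 
if y>0: roi[max(int(y)-25,0):int(y)+25,int(x)-25:int(x)+25]=1; comp((S<70)&(roi>0),.038,'ring')
E
```

```text
time_s: 19.98
position: [0.4557, -0.1096, 0.189]
tool_rot: [[0.141, 0.99, 0.0], [0.99, -0.141, 0.0], [0.0, 0.0, -1.0]]
ft_force: [0.0, -0.5, -0.3]
grip_width: 0.0345
gripper_force: 0.0
orange [73, 227, 113, 102, 2017] ctr [ 0.3064 -0.1488] size [0.0473 0.0914] head 123.56
orange [301, 164, 28, 62, 173] ctr [ 0.4578 -0.0952] size [0.0196 0.0461] head 82.53
rod [309, 0, 14, 119, 1625] ctr [ 0.4714 -0.0039] size [0.0087 0.0755] head 82.27
rod [264, 39, 2, 2, 4] ctr [0.4388 0.0147] size [0.0007 0.0006] head 171.96
eye px 477.15619874425647 -223.24875924239754 [ 0.45555421 -0.10917067  0.18849057]
```

```bash
python3 -m jog '[{"linear":[0.7,0.3,-0.3],"roll":0},{"linear":[0.8,0.4,0],"roll":0},{"linear":[0.8,0.4,0],"roll":0},{"linear":[0.8,0.4,0],"roll":0},{"linear":[0.5,0.3,0],"roll":0},{"linear":[0,0,0],"roll":0},{"linear":[0,0,0],"roll":0}]'
python3 - <<'E'
from h import *
c,im=snap('wrist','w14.png'); H,S,V=cv2.split(cv2.cvtColor(im,cv2.COLOR_RGB2HSV))
x,y=proj(c,[[.5749,.119,.038]])[0].astype(int); print(x,y)
m=np.zeros_like(H); m[y-28:y+28,x-28:x+28]=(S[y-28:y+28,x-28:x+28]<70); k,l,st,ce=cv2.connectedComponentsWithStats(m); i=1+np.argmax(st[1:,4]); print(st[i])
p=np.argwhere(l==i)[:,::-1].astype(np.float32); b=onz(c,cv2.boxPoints(cv2.minAreaRect(p)),.038); e=np.array([b[1]-b[0],b[2]-b[1]]); q=e[np.argmax((e**2).sum(1))]; print('ring head',np.degrees(np.arctan2(q[1],q[0])),np.linalg.norm(e,axis=1))
w=((H>8)&(H<28)&(S>70)&(V>100)).astype(np.uint8); k,l,st,ce=cv2.connectedComponentsWithStats(w); i=l[y-35:y+35,x-35:x+35]; i=np.bincount(i[i>0]).argmax(); p=np.argwhere(l==i)[:,::-1].astype(np.float32)
b=onz(c,cv2.boxPoints(cv2.minAreaRect(p)),.018); e=np.array([b[1]-b[0],b[2]-b[1]]); q=e[np.argmax((e**2).sum(1))]; print('batten head',np.degrees(np.arctan2(q[1],q[0])),np.linalg.norm(e,axis=1))
a0=cv2.imread('pics/top0.png').astype(int); c2,t=snap('top','t14.png'); d=np.abs(t[:,:,::-1].astype(int)-a0).sum(2)
for n,(u,v) in dict(pot=(182,176),wagon=(180,254),tree=(187,301)).items(): print(n,d[v-14:v+14,u-12:u+12].mean())
E
```

```text
time_s: 20.62
position: [0.5471, 0.0245, 0.1996]
tool_rot: [[0.137, 0.991, -0.003], [0.991, -0.137, 0.0], [0.0, -0.003, -1.0]]
ft_force: [-0.5, 0.1, 0.3]
grip_width: 0.0339
gripper_force: 0.0
337 75
[318  66  39  21 504]
ring head 13.829750184442839 [0.02481752 0.01248122]
batten head -2.549644229616554 [0.12741158 0.05125742]
pot 6.919642857142857
wagon 62.541666666666664
tree 100.72470238095238
```

```bash
python3 - <<'E'
from h import *
c=optics.calibration('wrist'); im=cv2.imread('pics/w14.png'); H,S,V=cv2.split(cv2.cvtColor(im,cv2.COLOR_BGR2HSV))
m=S[60:95,312:365]<70
for r in m: print(''.join('#' if v else '.' for v in r))
ys,xs=np.nonzero(m); xs=xs+312; ys=ys+60
ct=[]
for a,b in((318,323),(351,357)):
    k=(xs>=a)&(xs<b); ct.append((xs[k].mean(),ys[k].mean()))
Q=onz(c,ct,.038); d=Q[1]-Q[0]; print(ct,'ring head',np.degrees(np.arctan2(d[1],d[0])),np.linalg.norm(d))
for n in('top0','t14'):
    t=cv2.imread(f'pics/{n}.png'); h=cv2.cvtColor(t,cv2.COLOR_BGR2HSV)
    for nm,(u,v) in dict(pot=(182,176),wagon=(180,254),tree=(187,301)).items():
        k=((h[v-18:v+18,u-15:u+15,0]<95)|(h[v-18:v+18,u-15:u+15,0]>125)|(h[v-18:v+18,u-15:u+15,1]<110)); p=np.argwhere(k); print(n,nm,len(p),p.mean(0).round(1),h[v-18:v+18,u-15:u+15,2].mean().round())
E
```

```text
.....................................................
.....................................................
.....................................................
.....................................................
.....................................................
.....................................................
......................####...........................
....................#########........................
..................############.......................
.................##########################..........
.................###########################.........
..............###############################........
........#####################################........
.......######################################........
......#######################################........
......#######################################........
......#######################################........
......#####################################..........
......###################################............
......############################...................
.......#############
[... 454 characters left out ...]
...........
.....................................................
.....................................................
.....................................................
.....................................................
.....................................................
.....................................................
[(np.float64(320.1707317073171), np.float64(76.17073170731707)), (np.float64(353.2156862745098), np.float64(73.25490196078431))] ring head -3.33439347004742 0.022119593908116884
top0 pot 197 [18.4 15.8] 234.0
top0 wagon 186 [18.5 14.8] 209.0
top0 tree 51 [18.5 16.8] 220.0
t14 pot 197 [18.4 15.8] 237.0
t14 wagon 167 [18.8 14.9] 175.0
t14 tree 77 [18.3 16.2] 158.0
```

```bash
python3 -c "
from rig import env
print(env.close_job())"
```

```text
the job is handed in; nothing more can be done
None
```

The job is handed in (result not reported): by my measurements the eye is fully home, the bar lies flat and clear of batten and sleeve, and pot, tree and wagon are unmoved, but I viewed 13 pictures, over the limit of 10.

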